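# Load the decorating tins onto the roller lane in tab order

### The job

Move the four sprinkle tins from the white rack onto the sloped roller lane, so that they stand upright in one queue against the stop at its low end, each beside the tab of its own colour. Load them one at a time, the one that belongs at the stop first: each runs down the rollers by itself until it meets the stop or the tin ahead. Tip no tin over, and leave the glass jar standing where it is.

Things in the scene. Friction and masses are not known exactly. Their poses are not given: they have to be found in the camera images.
- lane: Fixed lane of 15 free rollers between two aluminium rails. Origin on the bench under the channel's middle; y along the lane, uphill; x towards the tabs. Roller tops: 62 mm high at y=0, rising 0.12 rad to +y, y -132 to 144 mm; stop face at y=-139. Channel 66 mm wide; rails 7 mm thick, 12 above the rollers, stop 24. A tin set down runs to the stop at 0.1-0.2 m/s. y=95 stays free.
- tin_red_mid (a point): Loose square white tin with red lid and band, 52 x 52 x 80 mm high, 0.28 kg. Point: its centre, 40 mm above its underside; z up, x and y square to its sides. It starts in a bay of a white rack: 5 mm floor, walls 22 mm high, bays 66 mm apart in a row along the tin's y, so 14 mm to the next tin on its y sides, free room on its x sides.
- tin_yellow_mid (a point): Loose square white tin with yellow lid and band, 52 x 52 x 80 mm high, 0.28 kg. Point: its centre, 40 mm above its underside; z up, x and y square to its sides. It starts in a bay of a white rack: 5 mm floor, walls 22 mm high, bays 66 mm apart in a row along the tin's y, so 14 mm to the next tin on its y sides, free room on its x sides.
- tin_green_mid (a point): Loose square white tin with green lid and band, 52 x 52 x 80 mm high, 0.28 kg. Point: its centre, 40 mm above its underside; z up, x and y square to its sides. It starts in a bay of a white rack: 5 mm floor, walls 22 mm high, bays 66 mm apart in a row along the tin's y, so 14 mm to the next tin on its y sides, free room on its x sides.
- tin_blue_mid (a point): Loose square white tin with blue lid and band, 52 x 52 x 80 mm high, 0.28 kg. Point: its centre, 40 mm above its underside; z up, x and y square to its sides. It starts in a bay of a white rack: 5 mm floor, walls 22 mm high, bays 66 mm apart in a row along the tin's y, so 14 mm to the next tin on its y sides, free room on its x sides.
- tab_red: Flat red tab, 28 x 36 x 8 mm thick, fixed on the lane's base plate (10 mm thick), 68 mm to the +x side of the channel's middle. It marks the place of the red tin in the queue: origin (centre of its underside) is level along the lane with the centre of a tin resting there. The four places lie at lane y = -118, -66, -15 and 37 mm; which tab is where varies.
- tab_yellow: Flat yellow tab, 28 x 36 x 8 mm thick, fixed on the lane's base plate (10 mm thick), 68 mm to the +x side of the channel's middle. It marks the place of the yellow tin in the queue: origin (centre of its underside) is level along the lane with the centre of a tin resting there. The four places lie at lane y = -118, -66, -15 and 37 mm; which tab is where varies.
- tab_green: Flat green tab, 28 x 36 x 8 mm thick, fixed on the lane's base plate (10 mm thick), 68 mm to the +x side of the channel's middle. It marks the place of the green tin in the queue: origin (centre of its underside) is level along the lane with the centre of a tin resting there. The four places lie at lane y = -118, -66, -15 and 37 mm; which tab is where varies.
- tab_blue: Flat blue tab, 28 x 36 x 8 mm thick, fixed on the lane's base plate (10 mm thick), 68 mm to the +x side of the channel's middle. It marks the place of the blue tin in the queue: origin (centre of its underside) is level along the lane with the centre of a tin resting there. The four places lie at lane y = -118, -66, -15 and 37 mm; which tab is where varies.
- jar_mid (a point): Amber glass jar with a steel cap, 70 mm in diameter and 110 mm high, loose, to be left standing. This point is its centre, 55 mm above the bench.
Things that resemble listed ones, but are neither listed nor needed, are in the scene too. What is shaped like the part that bears tin_green_mid but pink or purple is not meant.

How it is judged:
By the outcome, as a careful person would: the job done as asked, in the order asked, and still so for the second after the job is handed in, with the robot touching nothing.
It also fails if it takes over 99 s, if anything falls off the work surface, if the arm or the gripper's body presses on something with over 40 N, if the wrist force passes 120 N, or if a joint passes its speed limit or range.

### The arm

A 7-joint arm with a two-finger parallel gripper is mounted at the origin on the work surface. World frame = base frame: x ahead of the robot, y to its left, z up, the work surface at z = 0. Lengths are in m, angles in rad, forces in N, time in s.
With the tool pointing down it reaches from about 0.4 to 0.925 m from the base axis. Payload 5.6 kg.
Tool frame: the origin (TCP) lies at the very end of the fingers, on their centre line; the grasp point (between the pads) lies 19 mm behind it; z points along the fingers, y is the direction in which the jaws open and shut (so a half turn about z gives the same grasp; the last joint's range is limited). The gripper opens to 85 mm and grips with 20 to 120 N. Pads are 22 mm wide; open, the fingers measure 114 mm over their backs; the gripper's body (76 mm by 85 mm) begins 54 mm behind the grasp point. The pads swing forward as they close: fully open they stand 13 mm farther back than shut.
Start: joints at [-1.188, 0.468, -0.012, 1.603, 0.006, 1.071, -0.056], TCP at [0.269, 0.592, 0.201] pointing down, gripper open.
Joint ranges: [-2.53, 2.53], [-0.31, 2.02], [-1.57, 1.55], [0.28, 2.44], [-1.29, 4.43], [0.15, 1.84], [-2.92, 2.92]. Speed limits (rad/s): [2.57, 2.57, 3.14, 3.14, 3.14, 3.14, 3.14].

### API

Orientations are given as a unit quaternion [w, x, y, z].
In Python, from plant import bot gives the robot as it stands. The module is installed in compiled form; this text tells all that it offers.
- The arm moves only by the tool arm_command, never from a script. Its argument "steps" is a list of rows, each a list of 2 entries, a list of its own where there are three numbers: the shift along the tool's x, y, z in cm, then the turn about the tool's z in units of 8 degrees (1.0 is 8 degrees). A call has 1 to 20 rows; each row is the pose to reach, as a shift and turn from the pose commanded when the call began, along the tool's axes at that moment; what a row does not reach only later rows make up. A row lasts 1/10 s, in which the tool goes at most 50 mm and 8.59 degrees, less where a joint would pass 70% of its speed; a pose out of reach is approached as far as the arm can. A call with a gripper value outside its range is refused whole. "claw" is the closure, from 0 (fully open) to 1 (shut), set as the call begins (left out, the last holds). The fingers move at their own pace and stop on an object; "force" is the grip in N (left out, the last holds). Time passes only in rows, so rows that repeat a pose let the fingers close. It gives the time, the measured TCP pose, the force and the opening at its end, in the units of the state.
- bot.read_state(): the state, without advancing time (a new reading comes with each control period).
- bot.grab_frame(name): name is "scene" or "top"; returns a dict with "frame" (400x640x3 uint8, red, green, blue), "depth" (400x640 float32, m along the optical axis (not along the pixel's ray), 0 where there is no reading), "fov_y" (degrees; the focal length in pixels is half the picture's height over the tangent of half this angle, whatever the lens; pixels are square), "cx", "cy" (the principal point, pixels), "dist" ([k1, k2, p1, p2, k3] as OpenCV has them; the pictures are not rectified), "R" (3x3) and "t" (3): a world point X has camera coordinates R X + t. Camera axes: x right, y down, z forward; pixel columns grow to the right and rows downward; lengths in m; the calibration is good to about 2 mm. A picture is of the moment at which its call begins.
- bot.sign_off(): hands the job in, once; it reports no verdict.
The state is a dict: "clock": time; "joint_positions": joint angles; "dq": joint speeds; "tau": joint torques, N m; "ee_pos": TCP position; "tool_rot": TCP orientation; "wrist_force": force on the tool from outside, world axes, zero at the start; "ft_torque": the same for the moment, N m; "gripper_width": finger opening in m.
Only numpy, scipy, OpenCV 4.12 (cv2) and the standard library are available. Lean on these libraries where they do the work, as an engineer would, in place of code of your own. Each camera call takes 0.05 s, during which the arm holds its last target.

## Working session

There is one attempt and no reset: what is moved stays moved. The work goes in short steps, Python scripts to look and compute and a tool call to move; the robot and the scene stay as the last step left them, time stands still between calls to the robot, and variables do not carry over. Pictures are saved under pics/ and viewed, and the job is handed in when it is done.

Besides the shell and the picture viewer there is one more tool, called after ">>>" as name([rows], argument=value, ...), one row to a line, values as JSON. arm_command: Moves the arm, as the interface text tells. Its arguments: {"type":"object","properties":{"steps":{"type":"array","items":{"type":"array"}},"claw":{"type":"number"},"force":{"type":"number"}},"required":["steps"]}

```bash
mkdir -p pics; cat > h.py <<'E'
import numpy as np, cv2
from plant import bot
def grab(n):
    f=bot.grab_frame(n); np.savez('%s.npz'%n,**{k:np.array(v) for k,v in f.items()}); return f
def load(n):
    return dict(np.load('%s.npz'%n))
def K(f):
    h=200/np.tan(np.radians(float(f['fov_y']))/2)
    return np.array([[h,0,float(f['cx'])],[0,h,float(f['cy'])],[0,0,1]])
def plane(f,uv,z):
    p=cv2.undistortPoints(np.array(uv,float).reshape(-1,1,2),K(f),np.array(f['dist'],float)).reshape(-1,2)
    d=np.c_[p,np.ones(len(p))]@f['R']; c=-f['R'].T@f['t']
    return c+d*((z-c[2])/d[:,2])[:,None]
def dpts(f,uv):
    uv=np.array(uv).reshape(-1,2); p=cv2.undistortPoints(uv.astype(float).reshape(-1,1,2),K(f),np.array(f['dist'],float)).reshape(-1,2)
    dz=f['depth'][uv[:,1].astype(int),uv[:,0].astype(int)]
    return (np.c_[p,np.ones(len(p))]*dz[:,None]-f['t'])@f['R']
def save(img,n): cv2.imwrite('pics/'+n,cv2.cvtColor(img,cv2.COLOR_RGB2BGR))
E
python3 - <<'E'
from h import *
for n in('scene','top'):
    f=grab(n); save(f['frame'],n+'0.png'); print(n,f['fov_y'],f['dist'],-f['R'].T@f['t'])
print(bot.read_state())
E
```

```text
scene 52.26572355732751 [-0.09942364  0.          0.          0.          0.        ] [ 0.85864388 -0.5054778   0.61593112]
top 45.70283764729275 [0.01005581 0.         0.         0.         0.        ] [0.27153681 0.12087348 1.07068951]
{'clock': 0.1, 'joint_positions': array([-1.1879936 ,  0.46829547, -0.01162668,  1.60356056,  0.00600278,
        1.071406  , -0.05631326]), 'dq': array([ 0.00051092, -0.0007766 , -0.00111605, -0.00219602,  0.00211701,
        0.00100137, -0.00147818]), 'tau': array([ 1.36846670e-04, -5.33511758e+01,  2.09947064e-02, -2.51959831e+01,
        1.14633160e-02,  4.36212315e-03, -1.86025829e-05]), 'ee_pos': array([0.26829978, 0.59141809, 0.20001749]), 'tool_rot': array([-1.18991492e-04,  2.11323417e-01,  9.77415851e-01, -8.08643382e-04]), 'wrist_force': array([0.13209965, 1.02710898, 0.20917648]), 'ft_torque': array([0.01101854, 0.00232714, 0.00250873]), 'gripper_width': 0.08529576342655121}
```

View pics/scene0.png

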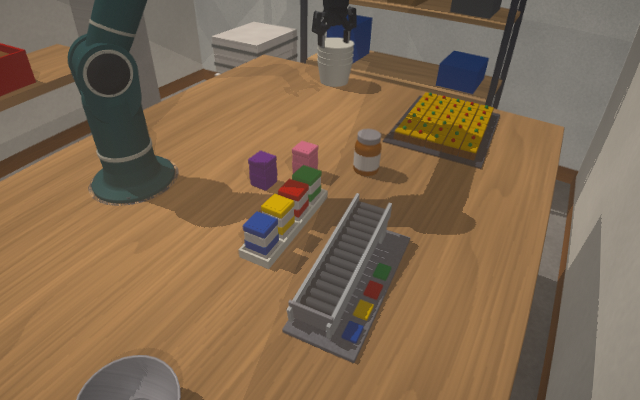

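View pics/top0.png

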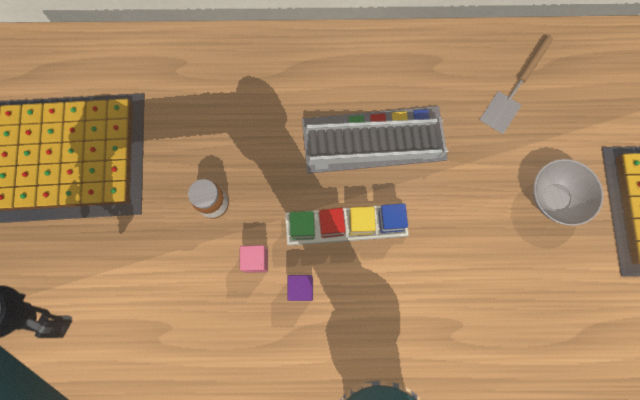

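The scene view (640x400) shows the rack with its four tins, blue (261,230), yellow (278,210), red (293,195) and green (307,182). The lane is centred near (343,265), with tabs blue (353,331), yellow (364,310), red (373,289) and green (382,271). The jar is at (368,153). The purple (263,170) and pink (305,158) blocks are decoys. Next I'll measure these.

```bash
python3 - <<'E'
from h import *
f=load('top'); s=load('scene')
def masks(f):
    h=cv2.cvtColor(f['frame'],cv2.COLOR_RGB2HSV); H,S,V=cv2.split(h)
    b=(S>120)&(V>50)
    return {'red':b&((H<6)|(H>174)),'yellow':b&(H>20)&(H<34)&(S>170),'green':b&(H>45)&(H<80),'blue':b&(H>105)&(H<125),'jar':None}
for nm,g in(('top',f),('scene',s)):
  for c,m in masks(g).items():
    if m is None: continue
    n,l,st,ce=cv2.connectedComponentsWithStats(m.astype(np.uint8))
    for i in range(1,n):
        if st[i,4]<25: continue
        u,v=ce[i]
        if nm=='top' and not(280<u<450 and 100<v<245): continue
        if nm=='scene' and not(230<u<400 and 160<v<350): continue
        ys,xs=np.where(l==i); P=dpts(g,np.c_[xs,ys]); 
        print(nm,c,ce[i].round(1),st[i,4],'depth med',np.median(P,0).round(4), 'zmax',np.percentile(P[:,2],90).round(3))
        if nm=='top' and st[i,4]>250:
            r=cv2.minAreaRect(np.c_[xs,ys].astype(np.float32)); q=plane(g,cv2.boxPoints(r),.085); print('  box',q.mean(0).round(4),[np.linalg.norm(q[k]-q[k-1]).round(4) for k in range(4)],np.degrees(np.arctan2(*(q[1]-q[0])[[1,0]])).round(1))
# lane heights
for uv in [(318,143),(330,142),(350,141),(374,140),(400,138),(420,137),(433,135)]: print(uv,dpts(f,[uv]).round(4))
print('jar',dpts(f,[(203,193)]).round(3))
big=cv2.resize(f['frame'][95:250,275:455],None,fx=4,fy=4,interpolation=2); save(big,'top0c.png')
big=cv2.resize(s['frame'][140:360,230:420],None,fx=2.7,fy=2.7,interpolation=2); save(big,'scene0c.png')
E
```

```text
top red [377.6 117. ] 100 depth med [ 0.7059 -0.0188  0.0173] zmax 0.02
top red [331.7 220.7] 583 depth med [0.4458 0.0956 0.0848] zmax 0.087
  box [0.4467 0.096  0.085 ] [np.float64(0.0525), np.float64(0.0511), np.float64(0.0525), np.float64(0.0505)] -84.8
top blue [418.5 111.6] 25 depth med [ 0.7188 -0.1144  0.0181] zmax 0.02
top blue [393.9 216.1] 534 depth med [ 0.455  -0.0351  0.085 ] zmax 0.088
  box [ 0.4553 -0.0356  0.085 ] [np.float64(0.0499), np.float64(0.0494), np.float64(0.05), np.float64(0.0489)] -85.7
scene red [293.2 189.7] 421 depth med [0.4536 0.0873 0.0844] zmax 0.086
scene red [300.8 209.4] 90 depth med [0.4728 0.0851 0.0361] zmax 0.042
scene red [372.9 289.5] 238 depth med [ 0.7024 -0.0191  0.0167] zmax 0.018
scene yellow [277.1 205.3] 510 depth med [0.4554 0.0246 0.0844] zmax 0.086
scene yellow [285.6 226.4] 96 depth med [0.4764 0.0222 0.0352] zmax 0.042
scene yellow [363.1 309.7] 257 depth med [ 0.7074 -0.0714  0.0176] zmax 0.019
scene green [306.4 174. ] 235 depth med [0.4468 0.1534 0.0848] zmax 0.086
scene blue [259.7 222.3] 416 depth med [ 0.4587 -0.0382  0.0849] zmax 0.086
scene blue [356.2 333.4] 102 depth med [ 0.7191 -0.1227  0.0172] zmax 0.019
(318, 143) [[0.6235 0.1232 0.0725]]
(330, 142) [[0.6256 0.0966 0.0722]]
(350, 141) [[0.6288 0.052  0.0684]]
(374, 140) [[ 0.6329 -0.0023  0.0617]]
(400, 138) [[ 0.639  -0.0617  0.0563]]
(420, 137) [[ 0.6476 -0.111   0.0376]]
(433, 135) [[ 0.6503 -0.1399  0.0427]]
jar [[0.504 0.364 0.107]]
```

View pics/top0c.png

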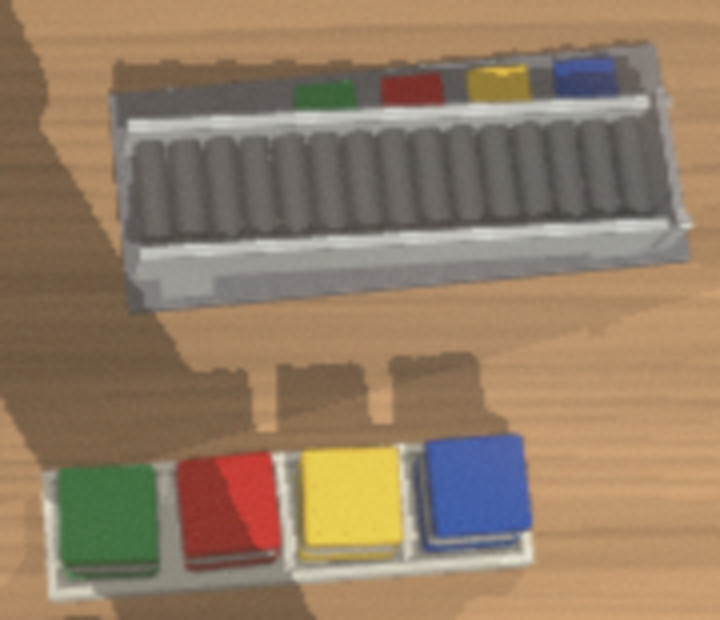

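View pics/scene0c.png

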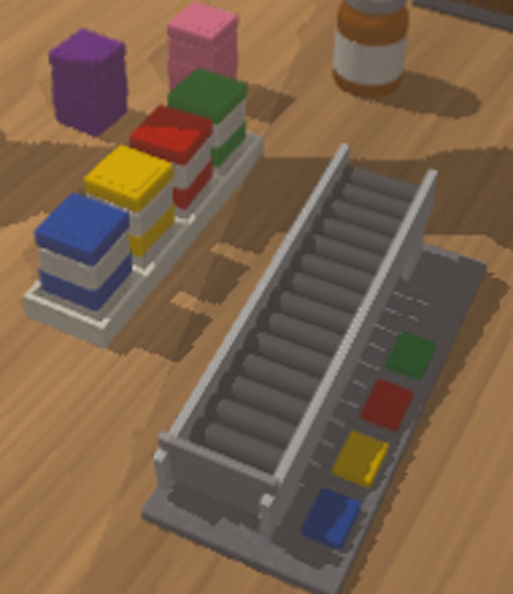

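```bash
cat > meas.py <<'E'
from h import *
def masks(f):
    h=cv2.cvtColor(f['frame'],cv2.COLOR_RGB2HSV); H,S,V=cv2.split(h)
    b=(S>100)&(V>35)
    return {'red':b&((H<6)|(H>174)),'yellow':b&(H>20)&(H<34)&(S>170),'green':b&(H>45)&(H<80),'blue':b&(H>105)&(H<125)}
E
python3 - <<'E'
from meas import *
f=load('top'); s=load('scene')
T={}
for nm,g,z in(('top',f,.085),('scene',s,.018)):
  for c,m in masks(g).items():
    n,l,st,ce=cv2.connectedComponentsWithStats(m.astype(np.uint8))
    for i in range(1,n):
        u,v=ce[i]
        if st[i,4]<120: continue
        if nm=='top' and not(280<u<450 and 195<v<245): continue
        if nm=='scene' and not(335<u<400 and 250<v<350): continue
        m1=(l==i)
        if nm=='top':
            ys,xs=np.where(m1); P=dpts(g,np.c_[xs,ys]); ok=P[:,2]>.078; xs,ys=xs[ok],ys[ok]
        else: ys,xs=np.where(m1)
        q=plane(g,np.c_[xs,ys],z)
        r=cv2.minAreaRect((q[:,:2]*1000).astype(np.float32)); print(nm,c,'pix',ce[i].round(1),'mean',q.mean(0).round(4),'rect',np.round(r[0],1),np.round(r[1],1),round(r[2],1))
        if nm=='scene': T[c]=q.mean(0)[:2]
print(T)
# lane rails: top view, light pixels w/ depth z>.05
u,v=np.meshgrid(np.arange(295,455),np.arange(95,180)); uv=np.c_[u.ravel(),v.ravel()]
P=dpts(f,uv)
hsv=cv2.cvtColor(f['frame'],cv2.COLOR_RGB2HSV)[uv[:,1],uv[:,0]]
k=(P[:,2]>.05)&(P[:,2]<.1)&(P[:,0]>.55)&(P[:,0]<.75)
Q=P[k]; hv=hsv[k]
print(k.sum(), Q.min(0).round(3),Q.max(0).round(3))
yaws=[T[a]-T[b] for a,b in (('green','blue'),('red','yellow'))]
print([np.degrees(np.arctan2(-d[0],d[1])).round(2) for d in yaws])
for yaw in np.radians([4,4.5,5,5.5,6]):
    ex=np.array([np.cos(yaw),np.sin(yaw)]); 
    a=Q[:,:2]@ex
    hi=hv[:,2]>140
    hh,e=np.histogram(a[hi],bins=np.arange(.57,.72,.002)); print(np.degrees(yaw),hh)
E
```

```text
top red pix [331.7 220.8] mean [0.4466 0.096  0.085 ] rect [446.8  96. ] [52.3 51.1] 5.1
top green pix [301.5 222.9] mean [0.4422 0.1595 0.085 ] rect [442.2 159.3] [49.5 47.2] 2.8
top blue pix [394.  216.1] mean [ 0.4549 -0.0357  0.085 ] rect [455.1 -35.9] [50.4 50.2] 3.6
scene red pix [372.8 289.6] mean [ 0.7029 -0.0205  0.018 ] rect [703.  -20.1] [27.5 39.6] 5.2
scene yellow pix [363.1 309.7] mean [ 0.7075 -0.0715  0.018 ] rect [707.4 -71.4] [26.3 37.9] 3.7
scene green pix [381.8 271.1] mean [0.6984 0.0311 0.018 ] rect [698.3  31.6] [25.6 37.3] 5.1
scene blue pix [352.4 331.5] mean [ 0.712  -0.1219  0.018 ] rect [ 711.7 -121.6] [26.3 36.6] 4.9
{'red': array([ 0.70294767, -0.02052012]), 'yellow': array([ 0.70752674, -0.07154634]), 'green': array([0.69844831, 0.03109201]), 'blue': array([ 0.71196973, -0.12192201])}
4221 [ 0.579 -0.166  0.05 ] [0.685 0.152 0.094]
[np.float64(5.05), np.float64(5.13)]
4.0 [  0   0   0   0   0   0   0   0  14 239 220 166 102  63  15   2   2   3
   2   2   0   3   1   4   1   2   2   2   1   1   2   3   2   1   2   1
   2   2   3   1   2   2   1   2   2  
[... 675 characters left out ...]
   0   0   0   0   0   0   0   0   0   0   0   0   0
   0   0   0]
5.5 [  0   0   0   0   0   0   0   0  29 300 282 109  88  15   3   2   0   2
   2   2   3   1   1   3   2   2   1   2   3   1   1   2   2   2   2   2
   2   1   2   2   1   2   2   2   4 145 234 142  96  56   1   0   0   0
   0   0   0   0   0   0   0   0   0   0   0   0   0   0   0   0   0   0
   0   0   0]
6.000000000000001 [  0   0   0   0   0   0   0  13 109 239 279  99  65  21   3   0   2   2
   2   3   1   1   3   2   2   1   1   4   0   2   2   2   2   2   2   2
   1   2   2   1   2   2   2   2  67 147 192 136  84  46   4   0   0   0
   0   0   0   0   0   0   0   0   0   0   0   0   0   0   0   0   0   0
   0   0   0]
```

The order at the stop is blue, yellow, red, green. The low end is at blue, where depth gives roller tops of about 42 mm, against 73 mm at the far end. The tin tops were measured at 85 mm, as expected. The decoys are purple and pink, and the rack tins are the white-banded ones in the crop. Now I'll make a helper for the move arithmetic.

```bash
cat > go.py <<'E'
import sys
from h import *
from scipy.spatial.transform import Rotation as Ro
yr=3.65; L=np.array([.6325,-.0114]); yl=5.05
a=np.radians(yr); dr=np.array([-np.sin(a),np.cos(a)])
tin={c:np.array([.4550,-.0358])+i*.066*dr for i,c in enumerate(['blue','yellow','red','green'])}
b=np.radians(yl); load_=L+.095*np.array([-np.sin(b),np.cos(b)])
def to(p,jaw):
    s=bot.read_state(); q=s['tool_rot']; R=Ro.from_quat([q[1],q[2],q[3],q[0]]).as_matrix()
    d=R.T@(np.array(p)-s['ee_pos'])*100
    cur=np.degrees(np.arctan2(R[1,1],R[0,1])); t=(cur-jaw+90)%180-90
    print(np.round(p,4),'shift cm',d.round(2),'turn',round(t/8,2))
if __name__=='__main__':
    s=bot.read_state(); print(s['clock'],s['ee_pos'].round(4),s['wrist_force'].round(1),s['gripper_width'],s['joint_positions'].round(2))
    for w in sys.argv[1:]:
        n,z=w.split(','); z=float(z)
        if n=='load': to([*load_,z],yl)
        else: to([*tin[n],z],yr)
E
python3 go.py blue,.16 load,.16
python3 - <<'E'
from meas import *
s=load('scene')
for c,m in masks(s).items():
    ys,xs=np.where(m); P=dpts(s,np.c_[xs,ys]); k=(P[:,2]>.0835)&(P[:,2]<.09)&(abs(P[:,0]-.45)<.05)&(P[:,1]<.2)&(P[:,1]>-.1)
    q=plane(s,np.c_[xs,ys][k],.085); r=cv2.minAreaRect((q[:,:2]*1000).astype(np.float32)); print(c,k.sum(),np.round(r[0],1),np.round(r[1],1),r[2])
E
```

```text
0.1 [0.2683 0.5914 0.2   ] [0.1 1.  0.2] 0.08529576342655121 [-1.19  0.47 -0.01  1.6   0.01  1.07 -0.06]
[ 0.455  -0.0358  0.16  ] shift cm [-42.91 -49.4    4.09] turn 7.74
[0.6241 0.0832 0.16  ] shift cm [-53.4  -31.57   4.06] turn 7.57
red 262 [449.6  95.1] [49.3 47.4] 4.871923446655273
yellow 331 [451.7  30.2] [50.6 51.9] 1.2267334461212158
green 226 [444.4 157.7] [50.2 47.3] 1.1403781175613403
blue 393 [458.2 -37.5] [48.4 51.8] 3.6884281635284424
```

>>> arm_command([
  [[-42.9,-49.4,4],7.74],
  [[-42.9,-49.4,4],7.74],
  [[-42.9,-49.4,4],7.74],
  [[-42.9,-49.4,4],7.74],
  [[-42.9,-49.4,4],7.74],
  [[-42.9,-49.4,4],7.74],
  [[-42.9,-49.4,4],7.74],
  [[-42.9,-49.4,4],7.74],
  [[-42.9,-49.4,4],7.74],
  [[-42.9,-49.4,4],7.74],
  [[-42.9,-49.4,4],7.74],
  [[-42.9,-49.4,4],7.74],
  [[-42.9,-49.4,4],7.74],
  [[-42.9,-49.4,4],7.74],
  [[-42.9,-49.4,4],7.74],
  [[-42.9,-49.4,4],7.74],
  [[-42.9,-49.4,4],7.74],
  [[-42.9,-49.4,4],7.74],
], claw=0)

```text
clock: 1.9
ee_pos: [0.4549, -0.0336, 0.1609]
tool_rot: [-0.0, 0.683, 0.73, 0.0]
wrist_force: [-0.2, -0.2, -0.3]
gripper_width: 0.0854
```

```bash
python3 go.py blue,.12 blue,.038; python3 - <<'E'
from h import *
f=grab('scene'); save(cv2.resize(f['frame'][100:350,150:430],None,fx=2.3,fy=2.3),'s1.png')
E
```

```text
1.9 [ 0.4549 -0.0336  0.1609] [-0.2 -0.2 -0.3] 0.08544991721554014 [-0.48  0.2   0.54  2.13 -0.14  0.85  0.21]
[ 0.455  -0.0358  0.12  ] shift cm [-0.22 -0.01  4.09] turn 0.02
[ 0.455  -0.0358  0.038 ] shift cm [-2.200e-01 -1.000e-02  1.229e+01] turn 0.02
```

View pics/s1.png

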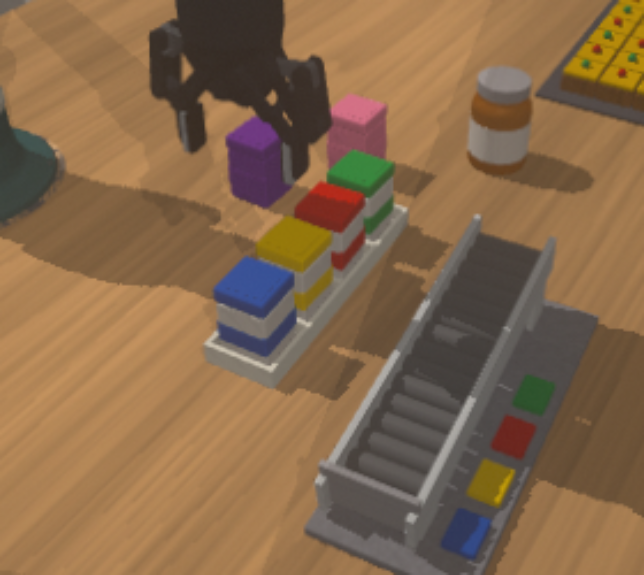

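The crop shows the open gripper above the blue tin, jaws across the rack, with the tins untouched. I'll descend and grasp.

>>> arm_command([
  [[-0.2,0.1,3],0],
  [[-0.2,0.1,6],0],
  [[-0.2,0.1,8],0],
  [[-0.2,0.1,10],0],
  [[-0.2,0.1,11.5],0],
  [[-0.2,0.1,12.2],0],
  [[-0.2,0.1,12.2],0],
  [[-0.2,0.1,12.2],0],
], claw=0)

```text
clock: 2.75
ee_pos: [0.4567, -0.0369, 0.0394]
tool_rot: [0.0, 0.684, 0.73, 0.0]
wrist_force: [0.5, -0.9, 0.1]
gripper_width: 0.0856
```

>>> arm_command([
  [[0,0,0],0],
  [[0,0,0],0],
  [[0,0,0],0],
  [[0,0,0],0],
  [[0,0,0],0],
  [[0,0,0],0],
  [[0,0,0],0],
  [[0,0,0],0],
], claw=1, force=35)

```text
clock: 3.55
ee_pos: [0.4566, -0.037, 0.0396]
tool_rot: [0.0, 0.684, 0.73, 0.001]
wrist_force: [-1.7, 0.4, 5.9]
gripper_width: 0.0507
```

>>> arm_command([
  [[0,0,-1],0],
  [[0,0,-3],0],
  [[0,0,-5],0],
  [[0,0,-7.5],0],
  [[0,0,-10],0],
  [[0,0,-12],0],
  [[0,0,-12.5],0],
  [[0,0,-12.5],0],
])

```text
clock: 4.35
ee_pos: [0.4565, -0.0369, 0.1645]
tool_rot: [0.0, 0.684, 0.73, 0.001]
wrist_force: [-0.2, -0.2, -3.5]
gripper_width: 0.0509
```

```bash
python3 go.py load,.165 load,.110; python3 - <<'E'
from h import *
f=grab('scene'); save(cv2.resize(f['frame'][100:350,150:430],None,fx=2.3,fy=2.3),'s2.png')
E
```

```text
4.35 [ 0.4565 -0.0369  0.1645] [-0.2 -0.2 -3.5] 0.050932962678639566 [-0.49  0.2   0.56  2.12 -0.14  0.86  0.22]
[0.6241 0.0832 0.165 ] shift cm [ 1.091e+01  1.751e+01 -1.000e-02] turn -0.17
[0.6241 0.0832 0.11  ] shift cm [10.9  17.5   5.49] turn -0.17
```

View pics/s2.png

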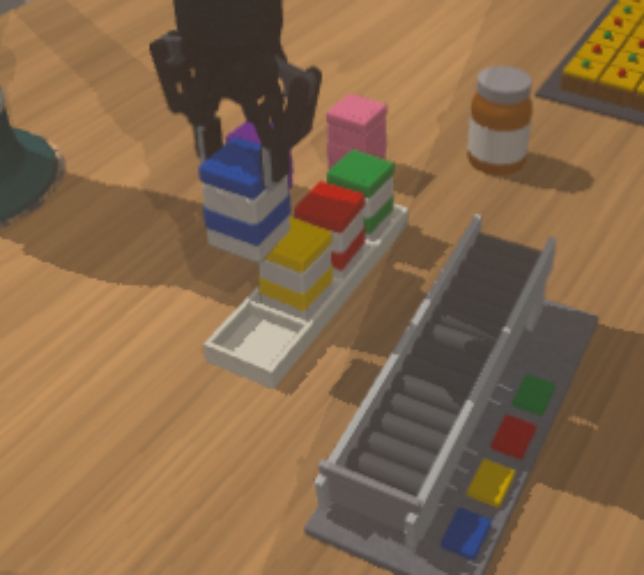

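Blue (245,195 in the crop) is lifted upright; its bay is empty. I'll carry it over the lane.

>>> arm_command([
  [[0.6,1,0],0],
  [[1.8,3,0],0],
  [[3.6,6,0],-0.1],
  [[5.5,9,0],-0.17],
  [[7.3,12,0],-0.17],
  [[9.1,14.5,0],-0.17],
  [[10.2,16.4,0],-0.17],
  [[10.8,17.3,0],-0.17],
  [[10.9,17.5,0],-0.17],
  [[10.9,17.5,0],-0.17],
  [[10.9,17.5,0],-0.17],
])

```text
clock: 5.5
ee_pos: [0.623, 0.0818, 0.1636]
tool_rot: [-0.0, 0.676, 0.737, -0.001]
wrist_force: [0.1, -1.6, -2.7]
gripper_width: 0.0511
```

```bash
python3 go.py load,.110; python3 - <<'E'
from h import *
f=grab('scene'); save(cv2.resize(f['frame'][100:350,200:430],None,fx=2.4,fy=2.4),'s3.png')
f=grab('top'); save(cv2.resize(f['frame'][80:260,270:470],None,fx=3.2,fy=3.2),'t3.png')
E
```

```text
5.5 [0.623  0.0818 0.1636] [ 0.1 -1.6 -2.7] 0.051058232789800796 [-0.54  0.5   0.49  1.72 -0.27  1.    0.13]
[0.6241 0.0832 0.11  ] shift cm [0.14 0.13 5.36] turn -0.01
```

View pics/s3.png

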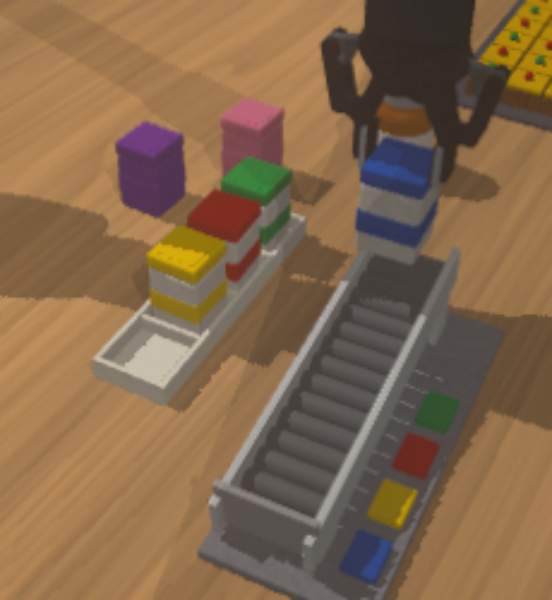

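View pics/t3.png

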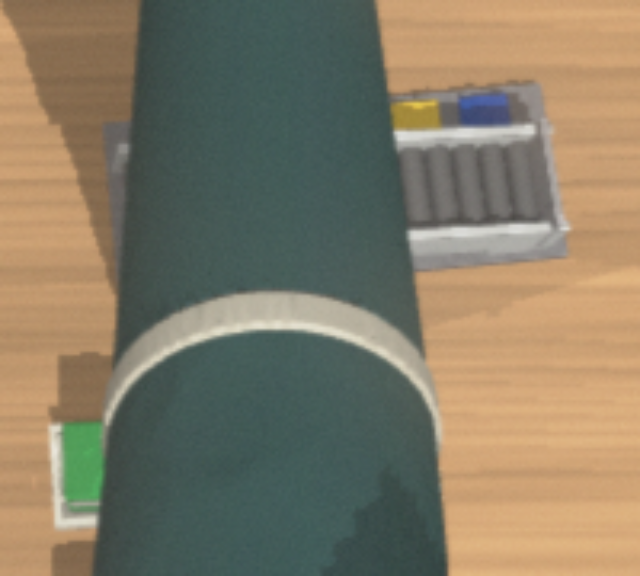

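>>> arm_command([
  [[0.1,0.15,1],0],
  [[0.1,0.15,2.2],0],
  [[0.1,0.15,3.4],0],
  [[0.1,0.15,4.2],0],
  [[0.1,0.15,4.7],0],
  [[0.1,0.15,4.9],0],
  [[0.1,0.15,5.0],0],
  [[0.1,0.15,5.0],0],
])

```text
clock: 6.4
ee_pos: [0.6256, 0.084, 0.1141]
tool_rot: [0.0, 0.675, 0.738, 0.0]
wrist_force: [0.5, 0.4, -2.2]
gripper_width: 0.0511
```

```bash
python3 go.py load,.110; python3 - <<'E'
from h import *
f=grab('scene'); save(cv2.resize(f['frame'][140:260,320:430],None,fx=5,fy=5),'s4.png')
E
```

```text
6.4 [0.6256 0.084  0.1141] [ 0.5  0.4 -2.2] 0.05111029170340768 [-0.52  0.56  0.46  1.75 -0.3   0.91  0.15]
[0.6241 0.0832 0.11  ] shift cm [-0.07 -0.15  0.41] turn -0.0
```

View pics/s4.png

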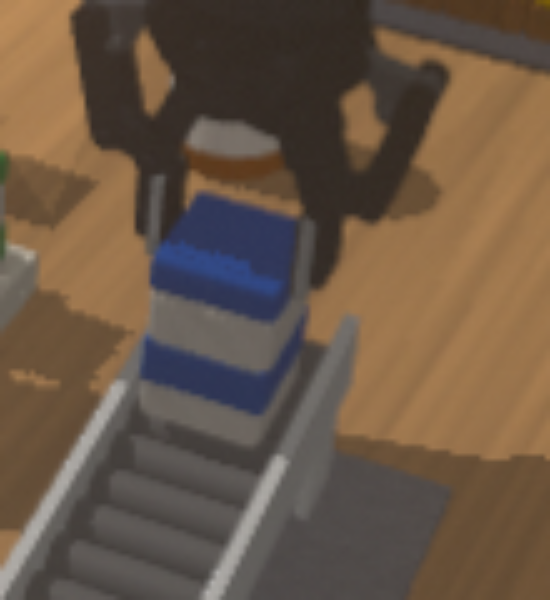

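Blue is in the channel between the rails: its lower corners are at crop (142,415) and (265,445), and the right rail is at (285,460). I'll lower it the last few mm and open.

>>> arm_command([
  [[0,0,0.1],0],
  [[0,0,0.2],0],
  [[0,0,0.3],0],
  [[0,0,0.4],0],
  [[0,0,0.4],0],
])

```text
clock: 6.95
ee_pos: [0.6254, 0.0835, 0.11]
tool_rot: [0.0, 0.675, 0.737, -0.0]
wrist_force: [0.4, -2.1, -0.9]
gripper_width: 0.0511
```

Contact is beginning, so I'll open.

>>> arm_command([
  [[0,0,0.1],0],
  [[0,0,0.1],0],
  [[0,0,0.1],0],
  [[0,0,0.1],0],
  [[0,0,0.1],0],
  [[0,0,0.1],0],
  [[0,0,0.1],0],
  [[0,0,-1],0],
  [[0,0,-3],0],
  [[0,0,-6],0],
  [[0,0,-6],0],
], claw=0)

```text
clock: 8.05
ee_pos: [0.6283, 0.084, 0.1749]
tool_rot: [0.002, 0.675, 0.737, 0.003]
wrist_force: [0.1, 0.2, 0.8]
gripper_width: 0.0851
```

```bash
python3 go.py yellow,.16; python3 - <<'E'
from h import *
f=grab('scene'); save(cv2.resize(f['frame'][100:360,200:430],None,fx=2.3,fy=2.3),'s5.png')
E
```

```text
8.05 [0.6283 0.084  0.1749] [0.1 0.2 0.8] 0.0851173611268504 [-0.55  0.49  0.49  1.7  -0.26  1.01  0.12]
[0.4508 0.0301 0.16  ] shift cm [ -3.82 -18.17   1.34] turn 0.17
```

View pics/s5.png

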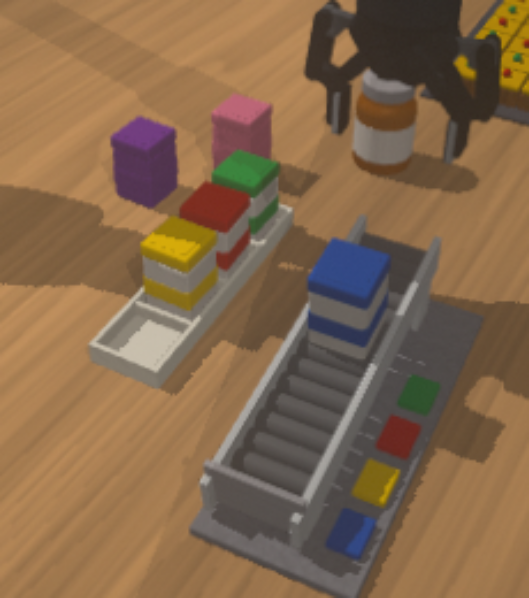

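Blue (348,300 in the crop) is on the rollers, upright and on its way down. Next is yellow.

>>> arm_command([
  [[-1,-4.5,0],0.1],
  [[-2,-9,0.5],0.17],
  [[-3,-13.5,1],0.17],
  [[-3.8,-17.5,1.2],0.17],
  [[-3.8,-17.9,1.2],0.17],
  [[-3.8,-17.9,1.2],0.17],
  [[-3.8,-17.9,1.2],0.17],
  [[-3.8,-17.9,1.2],0.17],
])

```text
clock: 8.9
ee_pos: [0.4518, 0.0308, 0.1581]
tool_rot: [0.001, 0.684, 0.73, 0.0]
wrist_force: [0.5, -0.8, 0.1]
gripper_width: 0.0855
```

```bash
python3 go.py yellow,.039; python3 - <<'E'
from h import *
f=grab('scene'); save(cv2.resize(f['frame'][100:360,200:430],None,fx=2.3,fy=2.3),'s6.png')
E
```

```text
8.9 [0.4518 0.0308 0.1581] [ 0.5 -0.8  0.1] 0.08545123362744003 [-0.62  0.2   0.54  2.14 -0.13  0.84  0.06]
[0.4508 0.0301 0.039 ] shift cm [-0.06 -0.11 11.91] turn 0.01
```

View pics/s6.png

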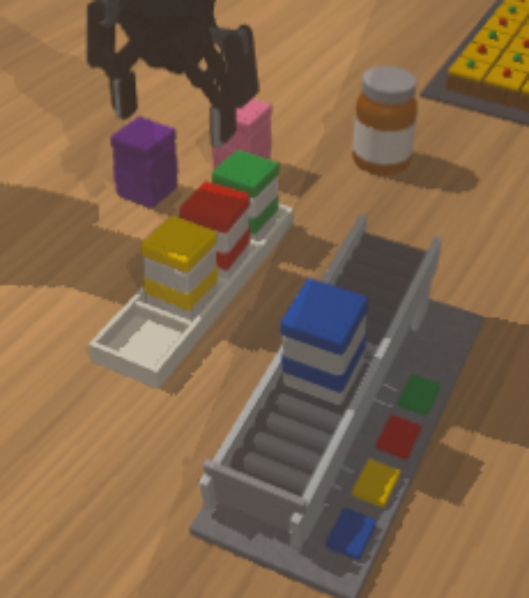

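Blue is still rolling down (325,335). I'll descend onto yellow.

>>> arm_command([
  [[0,0,3],0],
  [[0,0,6],0],
  [[0,0,8],0],
  [[0,0,10],0],
  [[0,0,11.2],0],
  [[0,0,11.9],0],
  [[0,0,11.9],0],
  [[0,0,11.9],0],
], claw=0)

```text
clock: 9.75
ee_pos: [0.4509, 0.0304, 0.0393]
tool_rot: [0.0, 0.684, 0.729, 0.0]
wrist_force: [0.2, 0.3, -0.3]
gripper_width: 0.0856
```

>>> arm_command([
  [[0,0,0],0],
  [[0,0,0],0],
  [[0,0,0],0],
  [[0,0,0],0],
  [[0,0,0],0],
  [[0,0,0],0],
  [[0,0,0],0],
  [[0,0,-1],0],
  [[0,0,-3],0],
  [[0,0,-5],0],
  [[0,0,-7.5],0],
  [[0,0,-10],0],
  [[0,0,-12],0],
  [[0,0,-12.5],0],
  [[0,0,-12.5],0],
  [[0,0,-12.5],0],
], claw=1, force=35)

```text
clock: 11.35
ee_pos: [0.4495, 0.0305, 0.1631]
tool_rot: [-0.0, 0.684, 0.729, -0.001]
wrist_force: [0.1, -0.7, -3.2]
gripper_width: 0.0513
```

```bash
python3 go.py load,.165; python3 - <<'E'
from h import *
f=grab('scene'); save(cv2.resize(f['frame'][100:360,200:430],None,fx=2.3,fy=2.3),'s7.png')
E
```

```text
11.35 [0.4495 0.0305 0.1631] [ 0.1 -0.7 -3.2] 0.051285979495005574 [-0.64  0.19  0.56  2.14 -0.13  0.85  0.06]
[0.6241 0.0832 0.165 ] shift cm [ 4.14 17.77 -0.21] turn -0.17
```

View pics/s7.png

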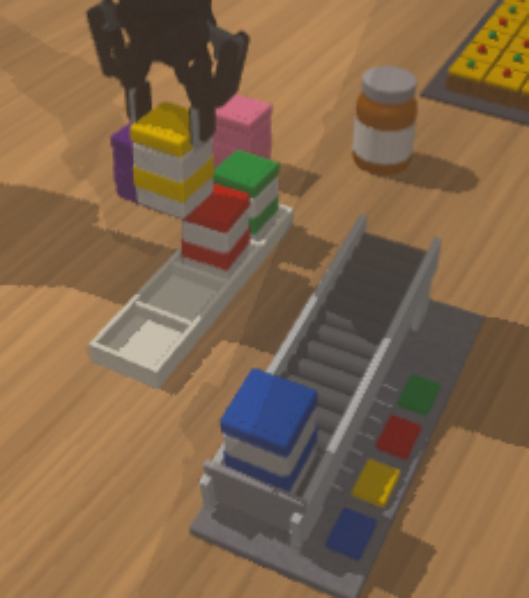

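Blue is down at the stop (268,430), and yellow is lifted upright (172,160). I'll carry yellow over.

>>> arm_command([
  [[0.2,1,0],0],
  [[0.7,3,0],0],
  [[1.4,6,0],-0.1],
  [[2.1,9,0],-0.17],
  [[2.8,12,0],-0.17],
  [[3.4,14.5,0],-0.17],
  [[3.9,16.6,0],-0.17],
  [[4.1,17.5,0],-0.17],
  [[4.2,17.8,0],-0.17],
  [[4.2,17.8,0],-0.17],
  [[4.2,17.8,0],-0.17],
  [[4.2,17.8,1],-0.17],
  [[4.2,17.8,2.2],-0.17],
  [[4.2,17.8,3.4],-0.17],
  [[4.2,17.8,4.2],-0.17],
  [[4.2,17.8,4.7],-0.17],
  [[4.2,17.8,4.8],-0.17],
  [[4.2,17.8,4.8],-0.17],
])

```text
clock: 13.2
ee_pos: [0.6254, 0.0837, 0.1158]
tool_rot: [0.0, 0.675, 0.737, -0.0]
wrist_force: [0.2, 1.0, -2.6]
gripper_width: 0.051
```

```bash
python3 go.py load,.110; python3 - <<'E'
from h import *
f=grab('scene'); save(cv2.resize(f['frame'][140:360,280:430],None,fx=2.7,fy=2.7),'s8.png')
E
```

```text
13.2 [0.6254 0.0837 0.1158] [ 0.2  1.  -2.6] 0.05096495079399769 [-0.54  0.56  0.49  1.75 -0.32  0.91  0.17]
[0.6241 0.0832 0.11  ] shift cm [-0.04 -0.13  0.58] turn -0.0
```

View pics/s8.png

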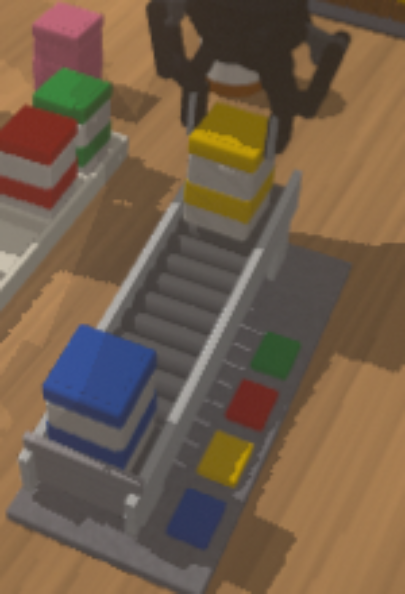

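Blue is at the stop (100,395), and yellow is over the channel (228,170). I'll lower and release.

>>> arm_command([
  [[0,0,0.2],0],
  [[0,0,0.3],0],
  [[0,0,0.5],0],
  [[0,0,0.6],0],
  [[0,0,0.6],0],
])

```text
clock: 13.75
ee_pos: [0.6255, 0.0833, 0.11]
tool_rot: [0.0, 0.675, 0.737, -0.0]
wrist_force: [-0.3, -1.4, -1.5]
gripper_width: 0.0508
```

>>> arm_command([
  [[0,0,0],0],
  [[0,0,0],0],
  [[0,0,0],0],
  [[0,0,0],0],
  [[0,0,0],0],
  [[0,0,0],0],
  [[0,0,0],0],
  [[0,0,-1],0],
  [[0,0,-3],0],
  [[0,0,-6],0],
  [[0,0,-6],0],
  [[0,0,-6],0],
], claw=0)

```text
clock: 14.95
ee_pos: [0.6259, 0.0839, 0.1712]
tool_rot: [0.001, 0.675, 0.737, 0.001]
wrist_force: [1.0, 0.2, -0.4]
gripper_width: 0.0851
```

```bash
python3 go.py red,.16; python3 - <<'E'
from h import *
f=grab('scene'); save(cv2.resize(f['frame'][140:360,280:430],None,fx=2.7,fy=2.7),'s9.png')
E
```

```text
14.95 [0.6259 0.0839 0.1712] [ 1.   0.2 -0.4] 0.08514642174560992 [-0.56  0.49  0.51  1.71 -0.28  1.01  0.14]
[0.4466 0.0959 0.16  ] shift cm [  2.77 -17.75   1.09] turn 0.17
```

View pics/s9.png

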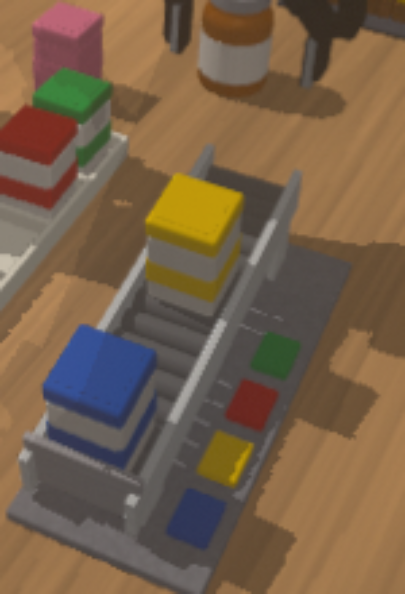

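Yellow (195,245) is rolling down upright. Next is red.

>>> arm_command([
  [[0.7,-4.5,0],0.1],
  [[1.4,-9,0.5],0.17],
  [[2.1,-13.5,1],0.17],
  [[2.8,-17.3,1.1],0.17],
  [[2.8,-17.7,1.1],0.17],
  [[2.8,-17.7,1.1],0.17],
  [[2.8,-17.7,1.1],0.17],
  [[2.8,-17.7,1.1],0.17],
])

```text
clock: 15.8
ee_pos: [0.4479, 0.0959, 0.159]
tool_rot: [0.001, 0.684, 0.729, 0.0]
wrist_force: [0.7, 0.7, 0.3]
gripper_width: 0.0854
```

```bash
python3 go.py red,.039
```

```text
15.8 [0.4479 0.0959 0.159 ] [0.7 0.7 0.3] 0.08535678980628301 [-0.77  0.21  0.54  2.13 -0.14  0.84 -0.07]
[0.4466 0.0959 0.039 ] shift cm [ 0.02 -0.14 11.99] turn -0.0
```

>>> arm_command([
  [[0,0,3],0],
  [[0,0,6],0],
  [[0,0,8],0],
  [[0,0,10],0],
  [[0,0,11.2],0],
  [[0,0,11.9],0],
  [[0,0,12],0],
  [[0,0,12],0],
], claw=0)

```text
clock: 16.6
ee_pos: [0.4471, 0.0961, 0.0392]
tool_rot: [0.0, 0.684, 0.729, 0.0]
wrist_force: [0.2, -1.1, -0.0]
gripper_width: 0.0858
```

>>> arm_command([
  [[0,0,0],0],
  [[0,0,0],0],
  [[0,0,0],0],
  [[0,0,0],0],
  [[0,0,0],0],
  [[0,0,0],0],
  [[0,0,0],0],
  [[0,0,-1],0],
  [[0,0,-3],0],
  [[0,0,-5],0],
  [[0,0,-7.5],0],
  [[0,0,-10],0],
  [[0,0,-12],0],
  [[0,0,-12.5],0],
  [[0,0,-12.5],0],
  [[0,0,-12.5],0],
], claw=1, force=35)

```text
clock: 18.2
ee_pos: [0.4456, 0.096, 0.1631]
tool_rot: [-0.0, 0.684, 0.729, -0.001]
wrist_force: [0.1, -0.2, -2.5]
gripper_width: 0.0512
```

```bash
python3 go.py load,.165; python3 - <<'E'
from h import *
f=grab('scene'); save(cv2.resize(f['frame'][100:360,200:430],None,fx=2.3,fy=2.3),'s10.png')
E
```

```text
18.2 [0.4456 0.096  0.1631] [ 0.1 -0.2 -2.5] 0.051235537132489704 [-0.78  0.2   0.56  2.13 -0.14  0.86 -0.08]
[0.6241 0.0832 0.165 ] shift cm [-2.43 17.74 -0.22] turn -0.17
```

View pics/s10.png

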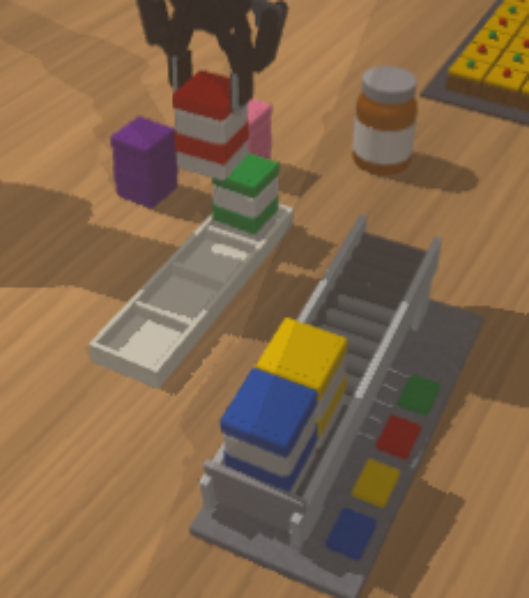

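Blue is at the stop with yellow queued behind it (300,370), both upright. Red is lifted, so I'll carry it over.

>>> arm_command([
  [[-0.2,1,0],0],
  [[-0.4,3,0],0],
  [[-0.8,6,0],-0.1],
  [[-1.2,9,0],-0.17],
  [[-1.6,12,0],-0.17],
  [[-2,14.5,0],-0.17],
  [[-2.2,16.6,0],-0.17],
  [[-2.3,17.5,0],-0.17],
  [[-2.4,17.8,0],-0.17],
  [[-2.4,17.8,0],-0.17],
  [[-2.4,17.8,0],-0.17],
  [[-2.4,17.8,1],-0.17],
  [[-2.4,17.8,2.2],-0.17],
  [[-2.4,17.8,3.4],-0.17],
  [[-2.4,17.8,4.2],-0.17],
  [[-2.4,17.8,4.7],-0.17],
  [[-2.4,17.8,4.8],-0.17],
  [[-2.4,17.8,4.8],-0.17],
])

```text
clock: 20.05
ee_pos: [0.6258, 0.0835, 0.1158]
tool_rot: [0.0, 0.675, 0.737, -0.0]
wrist_force: [0.3, 0.0, -2.8]
gripper_width: 0.051
```

```bash
python3 go.py load,.110; python3 - <<'E'
from h import *
f=grab('scene'); save(cv2.resize(f['frame'][140:360,280:430],None,fx=2.7,fy=2.7),'s11.png')
E
```

```text
20.05 [0.6258 0.0835 0.1158] [ 0.3  0.  -2.8] 0.0509591363047521 [-0.56  0.57  0.51  1.75 -0.34  0.92  0.18]
[0.6241 0.0832 0.11  ] shift cm [-0.02 -0.17  0.58] turn -0.0
```

View pics/s11.png

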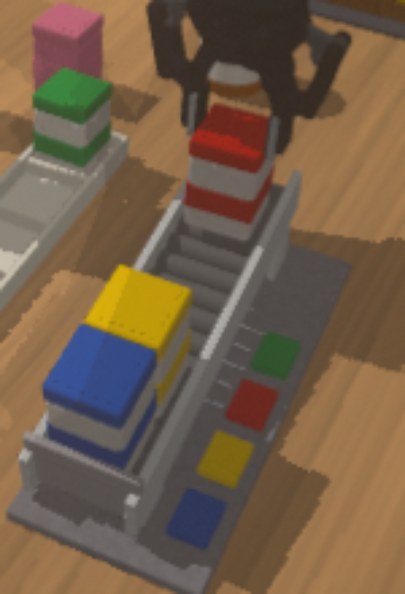

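Red (230,170) is over the channel, upright and at the same pose as the earlier two. I'll lower and release.

>>> arm_command([
  [[0,-0.1,0.2],0],
  [[0,-0.1,0.3],0],
  [[0,-0.1,0.5],0],
  [[0,-0.1,0.6],0],
  [[0,-0.1,0.6],0],
])

```text
clock: 20.6
ee_pos: [0.6248, 0.0833, 0.1099]
tool_rot: [0.0, 0.675, 0.737, -0.0]
wrist_force: [0.3, -0.1, -3.0]
gripper_width: 0.051
```

>>> arm_command([
  [[0,0,0],0],
  [[0,0,0],0],
  [[0,0,0],0],
  [[0,0,0],0],
  [[0,0,0],0],
  [[0,0,0],0],
  [[0,0,0],0],
  [[0,0,-1],0],
  [[0,0,-3],0],
  [[0,0,-6],0],
  [[0,0,-6],0],
  [[0,0,-6],0],
], claw=0)

```text
clock: 21.8
ee_pos: [0.6253, 0.0837, 0.1712]
tool_rot: [0.001, 0.675, 0.738, 0.001]
wrist_force: [-0.4, -0.6, -0.3]
gripper_width: 0.0854
```

```bash
python3 go.py green,.16; python3 - <<'E'
from h import *
f=grab('scene'); save(cv2.resize(f['frame'][140:360,280:430],None,fx=2.7,fy=2.7),'s12.png')
E
```

```text
21.8 [0.6253 0.0837 0.1712] [-0.4 -0.6 -0.3] 0.08540514950802162 [-0.58  0.5   0.54  1.71 -0.3   1.01  0.15]
[0.4424 0.1618 0.16  ] shift cm [  9.39 -17.53   1.09] turn 0.17
```

View pics/s12.png

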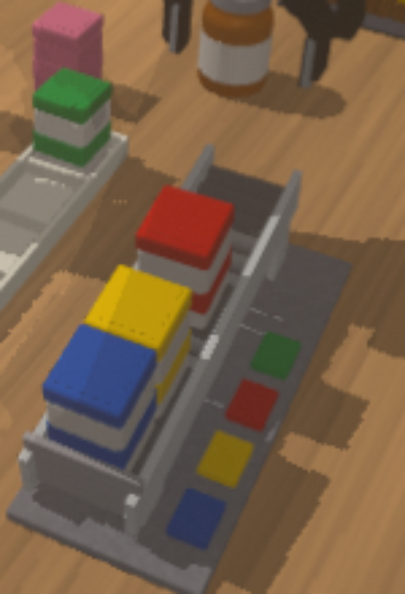

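Red (185,250) is rolling in behind yellow. Green is last; it measured within 2 mm of the rack-row estimate.

>>> arm_command([
  [[2.3,-4.2,0],0.1],
  [[4.6,-8.5,0.5],0.17],
  [[6.9,-12.8,1],0.17],
  [[9,-16.8,1.1],0.17],
  [[9.3,-17.4,1.1],0.17],
  [[9.3,-17.4,1.1],0.17],
  [[9.3,-17.4,1.1],0.17],
  [[9.3,-17.4,1.1],0.17],
])

```text
clock: 22.65
ee_pos: [0.4446, 0.16, 0.1589]
tool_rot: [0.001, 0.685, 0.729, 0.0]
wrist_force: [0.0, 0.3, -0.1]
gripper_width: 0.0849
```

```bash
python3 go.py green,.039
```

```text
22.65 [0.4446 0.16   0.1589] [ 0.   0.3 -0.1] 0.08486329128543033 [-0.9   0.23  0.55  2.09 -0.16  0.85 -0.19]
[0.4424 0.1618 0.039 ] shift cm [ 0.2  -0.22 11.99] turn -0.01
```

>>> arm_command([
  [[0.1,-0.1,3],0],
  [[0.1,-0.1,6],0],
  [[0.1,-0.1,8],0],
  [[0.1,-0.1,10],0],
  [[0.1,-0.1,11.2],0],
  [[0.1,-0.1,11.9],0],
  [[0.1,-0.1,12],0],
  [[0.1,-0.1,12],0],
], claw=0)

```text
clock: 23.45
ee_pos: [0.4428, 0.1617, 0.0393]
tool_rot: [0.0, 0.684, 0.729, 0.0]
wrist_force: [-0.1, -0.1, -0.6]
gripper_width: 0.0855
```

>>> arm_command([
  [[0,0,0],0],
  [[0,0,0],0],
  [[0,0,0],0],
  [[0,0,0],0],
  [[0,0,0],0],
  [[0,0,0],0],
  [[0,0,0],0],
  [[0,0,-1],0],
  [[0,0,-3],0],
  [[0,0,-5],0],
  [[0,0,-7.5],0],
  [[0,0,-10],0],
  [[0,0,-12],0],
  [[0,0,-12.5],0],
  [[0,0,-12.5],0],
  [[0,0,-12.5],0],
], claw=1, force=35)

```text
clock: 25.05
ee_pos: [0.4413, 0.1616, 0.1631]
tool_rot: [-0.0, 0.684, 0.73, -0.001]
wrist_force: [-0.2, -0.3, -3.4]
gripper_width: 0.0513
```

```bash
python3 go.py load,.165; python3 - <<'E'
from h import *
f=grab('scene'); save(cv2.resize(f['frame'][100:360,200:430],None,fx=2.3,fy=2.3),'s13.png')
E
```

```text
25.05 [0.4413 0.1616 0.1631] [-0.2 -0.3 -3.4] 0.05131357889376857 [-0.92  0.22  0.57  2.1  -0.16  0.86 -0.19]
[0.6241 0.0832 0.165 ] shift cm [-9.   17.74 -0.21] turn -0.17
```

View pics/s13.png

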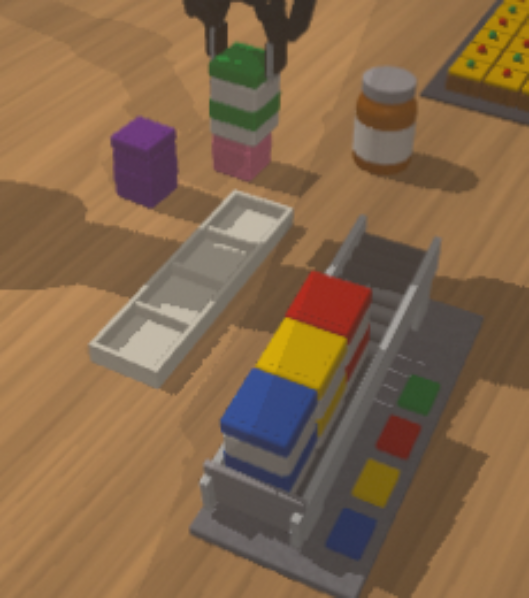

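Blue, yellow and red are queued, and green is lifted. I'll carry it over.

>>> arm_command([
  [[-0.5,1,0],0],
  [[-1.5,3,0],0],
  [[-3,6,0],-0.1],
  [[-4.5,9,0],-0.17],
  [[-6,12,0],-0.17],
  [[-7.3,14.5,0],-0.17],
  [[-8.4,16.6,0],-0.17],
  [[-8.9,17.5,0],-0.17],
  [[-9,17.7,0],-0.17],
  [[-9,17.7,0],-0.17],
  [[-9,17.7,0],-0.17],
  [[-9,17.7,1],-0.17],
  [[-9,17.7,2.2],-0.17],
  [[-9,17.7,3.4],-0.17],
  [[-9,17.7,4.2],-0.17],
  [[-9,17.7,4.7],-0.17],
  [[-9,17.7,4.8],-0.17],
  [[-9,17.7,4.8],-0.17],
])

```text
clock: 26.9
ee_pos: [0.6246, 0.0833, 0.1158]
tool_rot: [0.0, 0.675, 0.737, -0.0]
wrist_force: [-0.6, 0.6, -2.1]
gripper_width: 0.051
```

```bash
python3 go.py load,.110; python3 - <<'E'
from h import *
f=grab('scene'); save(cv2.resize(f['frame'][140:360,280:430],None,fx=2.7,fy=2.7),'s14.png')
E
```

```text
26.9 [0.6246 0.0833 0.1158] [-0.6  0.6 -2.1] 0.05104997132453562 [-0.58  0.57  0.54  1.75 -0.35  0.92  0.2 ]
[0.6241 0.0832 0.11  ] shift cm [-0.   -0.05  0.58] turn -0.0
```

View pics/s14.png

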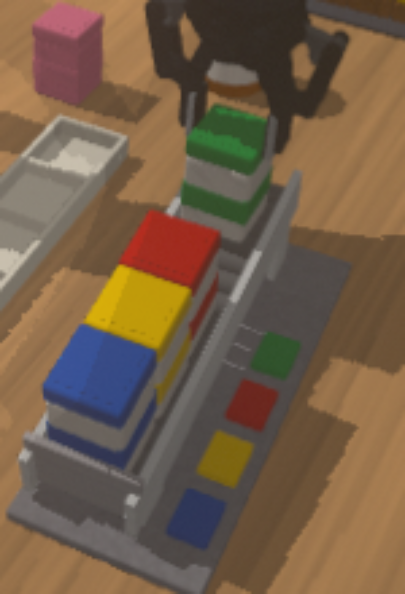

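Green (228,170) is over the channel with a gap to red. I'll lower and release.

>>> arm_command([
  [[0,0,0.2],0],
  [[0,0,0.3],0],
  [[0,0,0.5],0],
  [[0,0,0.6],0],
  [[0,0,0.6],0],
])

```text
clock: 27.45
ee_pos: [0.6244, 0.0834, 0.1097]
tool_rot: [-0.0, 0.675, 0.738, -0.0]
wrist_force: [-0.5, -1.3, -3.5]
gripper_width: 0.051
```

>>> arm_command([
  [[0,0,0],0],
  [[0,0,0],0],
  [[0,0,0],0],
  [[0,0,0],0],
  [[0,0,0],0],
  [[0,0,0],0],
  [[0,0,0],0],
  [[0,0,-1],0],
  [[0,0,-3],0],
  [[0,0,-6],0],
  [[0,0,-8],0],
  [[0,0,-8],0],
  [[0,-4,-8],0],
  [[0,-8,-8],0],
  [[0,-12,-8],0],
  [[0,-16,-8],0],
  [[0,-18,-8],0],
  [[0,-18,-8],0],
  [[0,-18,-8],0],
  [[0,-18,-8],0],
], claw=0)

```text
clock: 29.45
ee_pos: [0.4465, 0.0677, 0.1901]
tool_rot: [0.001, 0.675, 0.737, 0.0]
wrist_force: [-0.4, -0.0, -0.6]
gripper_width: 0.0855
```

>>> arm_command([
  [[5,0,-2],0],
  [[10,0,-2],0],
  [[14,0,-2],0],
  [[14,0,-2],0],
  [[14,0,-2],0],
  [[14,0,-2],0],
  [[14,0,-2],0],
  [[14,0,-2],0],
  [[14,0,-2],0],
  [[14,0,-2],0],
  [[14,0,-2],0],
  [[14,0,-2],0],
])

```text
clock: 30.65
ee_pos: [0.4329, 0.207, 0.2099]
tool_rot: [-0.0, 0.675, 0.738, 0.0]
wrist_force: [1.0, 0.2, -0.1]
gripper_width: 0.0856
```

```bash
python3 - <<'E'
from meas import *
f=grab('scene'); save(cv2.resize(f['frame'][100:360,200:430],None,fx=2.3,fy=2.3),'s15.png')
t=grab('top'); save(cv2.resize(t['frame'][80:260,180:470],None,fx=2.7,fy=2.7),'t15.png')
b=np.radians(5.05);L=np.array([.6325,-.0114]);ex=np.array([np.cos(b),np.sin(b)]);ey=np.array([-np.sin(b),np.cos(b)])
for c,m in masks(t).items():
    ys,xs=np.where(m); P=dpts(t,np.c_[xs,ys]); k=(P[:,2]>.11)&(P[:,2]<.18)&(abs(P[:,0]-.63)<.1)&(abs(P[:,1])<.2)
    d=P[k][:,:2]-L; print(c,k.sum(),'lane x,y',np.mean(d@ex).round(4),np.mean(d@ey).round(4),'z',np.median(P[k][:,2]).round(4))
print('jar',dpts(t,[(203,193)]).round(3)); print(bot.read_state()['clock'])
E
```

```text
red 564 lane x,y -0.0026 -0.0163 z 0.14
yellow 6 lane x,y 0.0068 -0.0513 z 0.1363
green 571 lane x,y -0.0016 0.0357 z 0.1466
blue 493 lane x,y -0.0029 -0.1191 z 0.1281
jar [[0.503 0.364 0.11 ]]
30.75
```

View pics/s15.png

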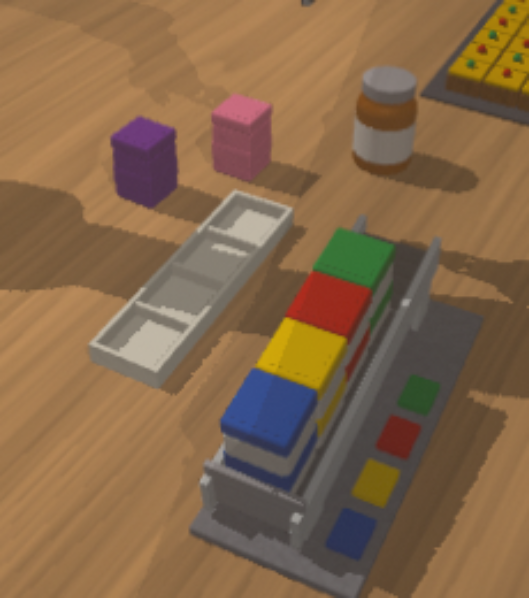

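View pics/t15.png

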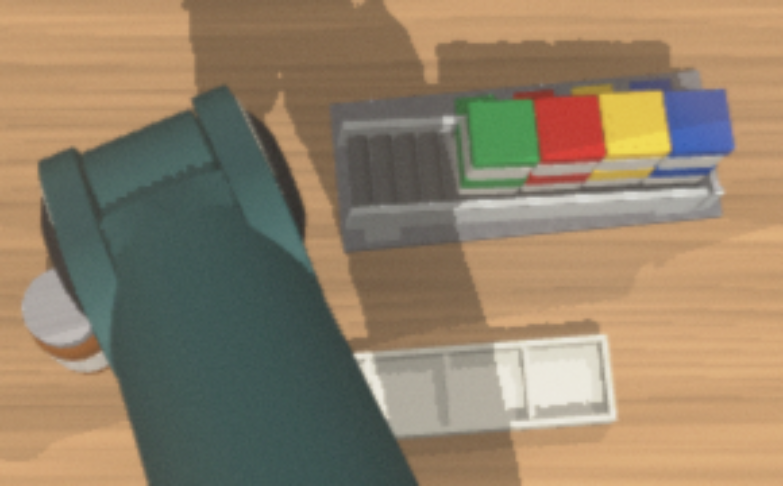

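The pictures show a queue of four upright tins at the stop in the order blue, yellow, red, green. Lane y matches the tabs, except for yellow, whose mask caught only 6 pixels. The jar is standing where it was and the arm is clear. I'll hold briefly, recheck and hand in.

>>> arm_command([
  [[0,0,0],0],
  [[0,0,0],0],
  [[0,0,0],0],
  [[0,0,0],0],
  [[0,0,0],0],
  [[0,0,0],0],
  [[0,0,0],0],
  [[0,0,0],0],
  [[0,0,0],0],
  [[0,0,0],0],
])

```text
clock: 31.75
ee_pos: [0.4329, 0.207, 0.2099]
tool_rot: [0.0, 0.675, 0.738, 0.0]
wrist_force: [-0.8, 0.6, -0.1]
gripper_width: 0.0854
```

```bash
python3 - <<'E'
from meas import *
t=grab('top')
b=np.radians(5.05);L=np.array([.6325,-.0114]);ex=np.array([np.cos(b),np.sin(b)]);ey=np.array([-np.sin(b),np.cos(b)])
H,S,V=cv2.split(cv2.cvtColor(t['frame'],cv2.COLOR_RGB2HSV)); M=masks(t); M['yellow']=(H>18)&(H<36)&(S>140)
for c,m in M.items():
    ys,xs=np.where(m); P=dpts(t,np.c_[xs,ys]); k=(P[:,2]>.115)&(P[:,2]<.18)&(abs(P[:,0]-.63)<.1)&(abs(P[:,1])<.2)
    d=P[k][:,:2]-L; print(c,k.sum(),np.mean(d@ex).round(4),np.mean(d@ey).round(4),np.median(P[k][:,2]).round(4))
print(bot.sign_off())
E
```

```text
red 567 -0.0026 -0.0162 0.1403
yellow 551 -0.0005 -0.0679 0.1341
green 571 -0.0016 0.0357 0.1466
blue 491 -0.0029 -0.119 0.1282
the job is handed in; nothing more can be done
None
```

All four tins stand upright in one queue against the stop, each beside its own tab. I loaded them one at a time, in the order blue, yellow, red, green, and handed the job in at about 32 s on the robot's clock.

- **Tin positions:** the last check, a second after everything settled, put the tin centres at lane y = -119, -68, -16 and 36 mm. The tab places are -118, -66, -15 and 37 mm. Lid heights rise along the slope as they should, and red, green and blue had not shifted since the previous check.
- **Jar:** it still stands where it was; its cap read at (0.503, 0.364) m, against (0.504, 0.364) m at the start.
- **Checks that failed or disagreed:** yellow's first check caught only 6 pixels and gave a wrong place; with a wider colour mask it read correctly. The two cameras also differed by about 2–3 mm in x, which is about their stated calibration error.

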